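# Close a gluing jig: slide its press cover onto the hidden pin and hold it down

### The arm

A 6-joint arm with a two-finger parallel gripper is mounted at the origin on the work surface. World frame = base frame: x ahead of the robot, y to its left, z up, the work surface at z = 0. Lengths are in mm, angles in degrees, forces in N, time in s.
With the tool pointing down it reaches from about 250 to 775 mm from the base axis. Payload 4 kg.
Tool frame: the origin (TCP) lies between the finger pads; the fingertips stand 22 mm ahead of it and the grasp point (between the pads) lies 3 mm ahead of it (tcp_to_tips is the distance from the TCP to the fingertips, in mm); z points along the fingers, y is the line along which they close (so a half turn about z gives the same grasp; the last joint's range is limited). The gripper opens to 94 mm and grips with 3 to 60 N. Pads are 16 mm wide; open, the fingers measure 119 mm over their backs; the gripper's body (75 mm by 177 mm) begins 78 mm behind the grasp point.
Start: joints at [66.515, 4.996, 78.535, -0, 96.463, -5.907], TCP at [166.114, 524.332, 227.506] pointing down, gripper open.
Joint ranges: [-177.83, 177.83], [-43.37, 116.18], [15.69, 146.23], [-61.86, 241.86], [9.47, 152.12], [-147.06, 147.06]. Speed limits (degrees/s): [159.86, 159.86, 180, 180, 180, 180].

### API

Orientations are given as a 3x3 rotation matrix whose columns are the frame's x, y, z axes.
In Python, from station import observe, capture, calibration, sign_off, tcp_to_tips gives the robot as it stands.
- The arm moves only by the shell command python3 -m jog 'ROWS' [OPENING] [FORCE]. ROWS is JSON, one flat list of numbers, 6 for each row, row after row: the shift along the tool's x, y, z in m, then the turn, a rotation vector about the tool's x, y, z in rad. A call has 1 to 12 rows; each row shifts and turns the commanded pose from where the row before left it, along the tool's axes as they then stand; what a row does not reach is not made up. A row lasts 1/8 s, in which the tool goes at most 62.5 mm and 10.7 degrees, less where a joint would pass 70% of its speed; a pose out of reach is approached as far as the arm can. A call is refused whole if a number of a shift passes 0.0625 or a number of a turn 0.188, either way. A call with a gripper value outside its range is refused whole. OPENING is the closure, from -1 (fully open) to 1 (shut), set as the call begins (- or left out, the last holds). The fingers move at their own pace and stop on an object; FORCE is the grip in N (left out, the last holds). Time passes only in rows, so rows that do not move let the fingers close. It gives the time, the measured TCP pose, the force, the opening and the grip force at its end, in the units of the state.
- observe(): the state, without advancing time (a new reading comes with each control period).
- capture(name): name is "side" or "top"; returns the picture (384x512x3 uint8, red, green, blue); there is no depth.
- calibration(name): a dict with "vfov" (degrees; the focal length in pixels is half the picture's height over the tangent of half this angle, whatever the lens; pixels are square), "cx", "cy" (the principal point, pixels), "k1" (the pictures are not rectified: a ray, as slopes to the right and down, at radius r is drawn at 1 + k1 r^2 times it, then the intrinsics apply), "R" (3x3) and "t" (3): a world point X has camera coordinates R X + t. Camera axes: x right, y down, z forward; pixel columns grow to the right and rows downward; lengths in mm; the calibration is good to about 2 mm. A picture is of the moment at which its call begins. calibration takes no time and is no camera call.
- sign_off(): hands the job in; it is judged then, once.
The state is a dict: "time": time; "joints": joint angles; "qd": joint speeds; "joint_efforts": joint torques, N m; "tcp_pos": TCP position; "tcp_rot": TCP orientation; "wrist_force": force on the tool from outside, world axes, zero at the start; "moment": the same for the moment, N m; "finger_gap": finger opening in mm; "gripper_force": force on a finger pad.
Only numpy, scipy, OpenCV 4.12 (cv2) and the standard library are available. Lean on these libraries where they do the work, as an engineer would, in place of code of your own. Each camera call takes 0.05 s, during which the arm holds its last target. There are 200 camera calls.

### The job

Two laser-cut ornaments lie freshly glued in the gluing jig. Pick up the press cover by its handle, lay it flat on the jig against the fence but a few centimetres to one side of the jig's middle, so that it rides on top of the locating pin, and slide it along the fence until it drops over the pin hidden beneath it. Then press it down flush on the jig and finish there, still gripping the handle and pushing down with about 15 N so the glue grabs; leave the can, the tape roll and the carton where they are.

Things in the scene. Friction and masses are not known exactly. Their poses are not given: they have to be found in the camera images.
- cover: Loose wooden press cover, 0.2 to 0.4 kg: a board 90 mm (its x) by 150 mm (its y), 12 mm thick, lying flat on the bench, with a bar handle on its middle (20 mm in x, 70 mm in y, from 12 to 52 mm above the underside). Origin: centre of the underside, where a blind hole opens (15 mm diameter, 12 mm deep, 1.5 mm chamfer, unseen from above). z up. Same after half a turn.
- handle (a point): Middle of the cover's bar handle, 36 mm above the underside, 24 mm above the board's upper face, on its centre line: grip here across the 20 mm thickness (the cover's x).
- jig: Gluing jig fixed to the bench: plywood deck 120 mm (its x) by 240 mm (its y), upper face 18 mm above the bench. Origin: centre of its underside, z up. The cover's underside is 28 mm above the bench while it rides on the pin's tip, 18 mm once dropped on and seated. Laying the cover to one side means its centre 25 to 50 mm from the jig's middle along jig y, either side.
- fence (a point): Middle of the fence's inner face at its top edge, 42 mm above the bench, at jig x = +45.5 mm, y = 0. The aluminium fence, 12 mm thick, runs the jig's full length along its y, on its +x side (away from the robot). With a long edge of the cover on the fence, the cover's centre is at jig x = +0.5 mm and its hole meets the pin as it slides along jig y.
- pin_line (a point): Point on the deck's upper face at jig x = 0, y = 0. The upright steel pin (12 mm diameter, 10 mm above the deck, rounded tip) stands at jig x = 0 and at some jig y within 16 mm of this point, different each time, locked; this point is NOT the pin. Two round pale ornaments (52 mm diameter) lie flush in the deck, 52 mm either side of the pin, and shift with it.
- spray_can: Bare metal spray can, 60 mm diameter, 170 mm tall, standing; bystander. Origin: centre of its foot.
- tape_roll: Roll of paper tape, 90 mm diameter, 25 mm high, lying flat; bystander. Origin: centre of its underside.
- carton: Closed cardboard carton 60 x 90 x 60 mm; bystander. Origin: centre of its underside.
Things that resemble listed ones, but are neither listed nor needed, are in the scene too. There is more than one size of the cover; the job needs the smallest.

How it is judged:
By the outcome, as a careful person would: the job done as asked, in the order asked, and still so for the second after the job is handed in, while the arm keeps its last pose, push and grip.
It also fails if it takes over 58 s, if anything falls off the work surface, if the arm or the gripper's body presses on something with over 40 N, if the wrist force passes 120 N, or if a joint passes its speed limit or range.

## Working session

There is one attempt and no reset: what is moved stays moved. The work goes in short steps, Python scripts to look and compute and a shell command to move; the robot and the scene stay as the last step left them, time stands still between calls to the robot, and variables do not carry over. Pictures are saved under pics/ and viewed, at most 10 in all, crops included, and the job is handed in when it is done.

```bash
mkdir -p pics; cat > h.py <<'E'
import numpy as np, cv2
from station import observe, capture, calibration
def K(c):
    f=192/np.tan(np.radians(c["vfov"])/2); return f
def ray(c,u,v):
    f=K(c); d=np.array([(u-c["cx"])/f,(v-c["cy"])/f]); s=d.copy()
    for _ in range(30): s=d/(1+c["k1"]*(s@s))
    R=np.array(c["R"]); return -R.T@np.array(c["t"]), R.T@np.array([s[0],s[1],1])
def onplane(c,u,v,z):
    o,d=ray(c,u,v); return o+d*(z-o[2])/d[2]
def proj(c,X):
    p=np.array(c["R"])@np.array(X)+np.array(c["t"]); s=p[:2]/p[2]; s=s*(1+c["k1"]*(s@s)); return s*K(c)+[c["cx"],c["cy"]]
E
python3 - <<'E'
from h import *
for n in("side","top"):
    im=capture(n); cv2.imwrite(f"pics/{n}0.png",im[:,:,::-1])
    c=calibration(n);print(n,c)
s=observe();print(s)
E
```

```text
side {'vfov': 44.77618881442803, 'cx': 251.04909031468375, 'cy': 188.17942315723795, 'k1': 0.03970169371705251, 'R': array([[ 9.76975228e-01, -2.13351261e-01,  8.01883961e-04],
       [-1.18062069e-01, -5.43751192e-01, -8.30900709e-01],
       [ 1.77709739e-01,  8.11674738e-01, -5.56420136e-01]]), 't': array([-510.13960372,  168.28244992, 1221.0047321 ])}
top {'vfov': 52.52454924864687, 'cx': 249.98039039121184, 'cy': 197.15883367292741, 'k1': 0.039551558097446066, 'R': array([[-0.00885226, -0.99994202,  0.00613097],
       [-0.99774157,  0.00842419, -0.06663927],
       [ 0.06658376, -0.00670703, -0.9977583 ]]), 't': array([ 109.92862594,  538.51225644, 1015.07600298])}
{'time': 0.1, 'joints': array([ 6.65159153e+01,  5.03573983e+00,  7.86124212e+01, -1.95874987e-03,
        9.64626983e+01, -5.90619497e+00]), 'qd': array([-0.07248355, -0.00499635, -0.13777506, -0.06961801, -0.0675565 ,
        0.05970486]), 'joint_efforts': array([ 2.11907281e-03, -3.41255701e+01, -3.03300691e+01,  7.20044668e-02,
        3.05128272e-02, -8.71077350e-05]), 'tcp_pos': array([165.93478364, 523.92058238, 226.44536244]), 'tcp_rot': array([[-9.53306067e-01,  3.02004958e-01, -7.39874994e-04],
       [ 3.02005819e-01,  9.53304404e-01, -1.78813373e-03],
       [ 1.65300837e-04, -1.92808529e-03, -9.99998128e-01]]), 'wrist_force': array([ 0.17772821, -0.11655433, -0.2314332 ]), 'moment': array([-0.01273545, -0.0074071 ,  0.01917711]), 'gripper_force': 0.0, 'finger_gap': 93.83344450192767}
```

View pics/side0.png

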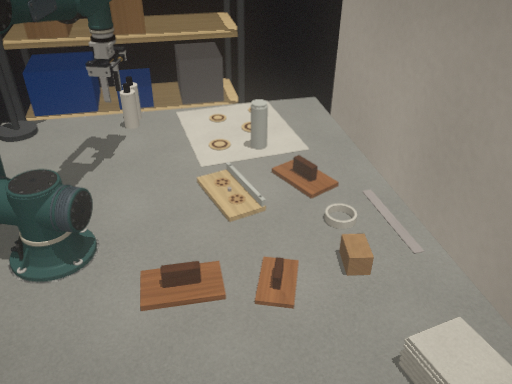

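View pics/top0.png

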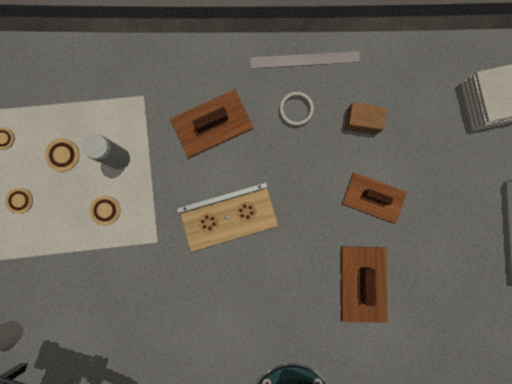

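The top view shows the jig at (228,218), with fence from (180,209) to (267,187), pin near (227,217) and ornaments at (208,223) and (247,212). The smallest cover is at (375,198) and its handle at (378,198). The larger covers are at (211,122) and (365,285). The can is at (105,150), the tape at (297,109) and the carton at (367,117).

```bash
python3 - <<'E'
from h import *
T=calibration("top");S=calibration("side")
im=cv2.imread("pics/top0.png");hsv=cv2.cvtColor(im,cv2.COLOR_BGR2HSV)
def show(nm,z,P): 
    q=[onplane(T,*p,z)[:2] for p in P]; print(nm,np.round(q,1).tolist()); return np.array(q)
def big(m,x0,x1,y0,y1):
    k=np.zeros(m.shape,np.uint8);k[y0:y1,x0:x1]=m[y0:y1,x0:x1].astype(np.uint8)
    cs=cv2.findContours(k,cv2.RETR_EXTERNAL,cv2.CHAIN_APPROX_NONE)[0]; return max(cs,key=cv2.contourArea)
H,Sa,V=[hsv[...,i].astype(int) for i in range(3)]
c=big((Sa>90),335,415,165,230); r=cv2.minAreaRect(c); print(r)
q=show("board z~12",12,cv2.boxPoints(r)); print("centre",q.mean(0),[np.linalg.norm(q[i]-q[i-1]) for i in range(4)],[np.degrees(np.arctan2(*(q[i]-q[i-1])[::-1])) for i in range(4)])
for th in(45,55,65):
    c=big((V<th),355,400,182,212); r=cv2.minAreaRect(c);q=show("handle",52,cv2.boxPoints(r));print(r,q.mean(0))
c=big((Sa>70),170,285,180,255); r=cv2.minAreaRect(c); q=show("deck",18,cv2.boxPoints(r));print(r,q.mean(0),[np.linalg.norm(q[i]-q[i-1]) for i in range(4)],[np.degrees(np.arctan2(*(q[i]-q[i-1])[::-1])) for i in range(4)])
c=big((Sa<60)&(V>125),170,285,178,218); r=cv2.minAreaRect(c); q=show("fence",42,cv2.boxPoints(r));print(r,q.mean(0),[np.linalg.norm(q[i]-q[i-1]) for i in range(4)],[np.degrees(np.arctan2(*(q[i]-q[i-1])[::-1])) for i in range(4)])
a=cv2.resize(im[175:260,170:290],None,fx=5,fy=5,interpolation=cv2.INTER_CUBIC)
cv2.imwrite("pics/jigc.png",a)
s=cv2.imread("pics/side0.png")
cv2.imwrite("pics/sidec.png",cv2.resize(s[155:310,190:310],None,fx=4,fy=3.8,interpolation=cv2.INTER_CUBIC))
E
```

```text
((374.08905029296875, 197.59588623046875), (57.935359954833984, 34.0589714050293), 20.556045532226562)
board z~12 [[521.2, -137.0], [606.4, -171.0], [550.5, -313.1], [466.1, -278.7]]
centre [ 536.05089304 -224.96000605] [np.float64(151.99816027800097), np.float64(91.70531512438119), np.float64(152.7412676234359), np.float64(91.15848075813675)] [np.float64(68.7564681446151), np.float64(-21.734172986799337), np.float64(-111.45219795027835), np.float64(157.79641679778575)]
handle [[540.4, -179.7], [556.2, -189.5], [519.2, -249.6], [503.4, -239.8]]
((375.1240539550781, 198.98239135742188), (27.98011016845703, 7.200475692749023), 30.5792236328125) [ 529.80501583 -214.65666356]
handle [[536.6, -179.7], [557.6, -188.3], [530.3, -256.8], [509.4, -248.2]]
((376.4841613769531, 197.54161071777344), (29.147119522094727, 8.766385078430176), 20.85445785522461) [ 533.46090013 -218.22839875]
handle [[535.5, -178.1], [559.5, -187.6], [532.1, -258.7], [508.2, -249.1]]
((376.53411865234375, 197.4073028564453), (30.125751495361328, 9.976068496704102), 20.2248592376709) [ 533.80680705 -218.36201187]
deck
[... 204 characters left out ...]
105.4809216822612), np.float64(241.85250405710707), np.float64(106.22131525473395), np.float64(240.23739474722066)] [np.float64(16.54375347081113), np.float64(-74.04057240532524), np.float64(-164.33214302547702), np.float64(105.78186581393594)]
fence [[519.1, 274.2], [577.9, 64.5], [564.7, 60.8], [506.0, 270.4]]
((225.87664794921875, 195.80825805664062), (5.27078914642334, 84.20158386230469), 73.94001770019531) [541.94231971 167.47918715] [np.float64(13.64808118428451), np.float64(217.79580515838845), np.float64(13.733681517296796), np.float64(217.61656776325998)] [np.float64(16.098592740831414), np.float64(-74.34652220001078), np.float64(-164.65202163238925), np.float64(105.63088324410185)]
```

View pics/jigc.png

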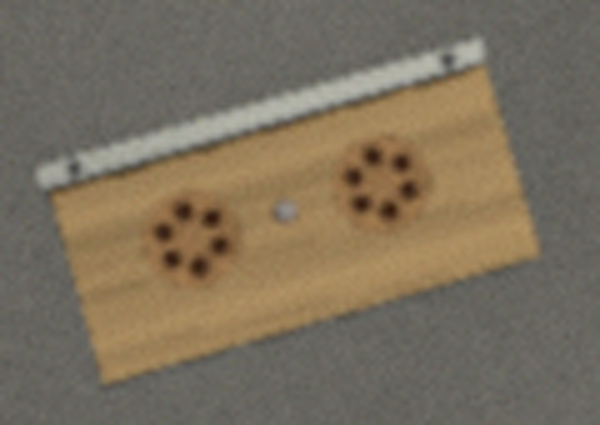

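The crop shows the pin at (285,211) and the ornament centres at (191,237) and (383,182), so the pin sits between them. Next I cross-check against the side view.

```bash
python3 - <<'E'
from h import *
T=calibration("top");S=calibration("side")
print("cams",np.round(ray(T,0,0)[0]),np.round(ray(S,0,0)[0]))
cr=lambda u,v:(170+u/5-.4,175+v/5-.4)
p=onplane(T,*cr(285,211),28);a=onplane(T,*cr(191,237),18);b=onplane(T,*cr(383,182),18)
print("pin",p,"orn",a,b,"mid",(a+b)/2,np.linalg.norm(a-b),np.degrees(np.arctan2(*(a-b)[1::-1])))
print("fence inner edge L,R at z42",[onplane(T,*cr(*q),42)for q in((52,190),(486,68))])
print("fence outer",[onplane(T,*cr(*q),42)for q in((37,168),(482,38))])
print("deck low edge",[onplane(T,*cr(*q),18)for q in((104,383),(540,255))])
im=cv2.imread("pics/side0.png");hsv=cv2.cvtColor(im,cv2.COLOR_BGR2HSV)
m=np.zeros(im.shape[:2],np.uint8); m[250:312,245:310]=((hsv[...,1]>90)[250:312,245:310])
c=max(cv2.findContours(m,0,1)[0],key=cv2.contourArea)
print("side hull",[(tuple(q[0]),np.round(onplane(S,*map(float,q[0]),12)[:2],0).tolist()) for q in cv2.approxPolyDP(cv2.convexHull(c),2,True)])
for z in(12,0):
  print("top-model proj",z)
for cx,cy in((534.5,-222),(536,-226)):
  u=np.radians(-21.4);R=np.array([[np.cos(u),-np.sin(u)],[np.sin(u),np.cos(u)]])
  for cam in(T,S):
    print(cx,[np.round(proj(cam,[*(R@[i*45,j*75]+[cx,cy]),12])).tolist() for i,j in((1,1),(1,-1),(-1,-1),(-1,1))],[np.round(proj(cam,[*(R@[i*10,j*35]+[cx,cy]),52])).tolist() for i,j in((1,1),(1,-1),(-1,-1),(-1,1))])
t=cv2.imread("pics/top0.png")[165:230,335:415]; A=cv2.resize(t,None,fx=5,fy=5,interpolation=cv2.INTER_CUBIC)
B=cv2.resize(im[250:315,240:310],None,fx=5,fy=5,interpolation=cv2.INTER_CUBIC)
cv2.imwrite("pics/cov.png",np.hstack([A,B]))
E
```

```text
cams [ 471.  112. 1048.] [  301. -1008.   820.]
pin [487.75856818 166.97278165  28.        ] orn [474.67616893 217.13299285  18.        ] [502.79365585 115.59902947  18.        ] mid [488.73491239 166.36601116  18.        ] 105.35529787875488 105.47884223913212
fence inner edge L,R at z42 [array([499.4452247 , 286.18974355,  42.        ]), array([560.75157713,  61.56968615,  42.        ])]
fence outer [array([510.86166691, 293.94046282,  42.        ]), array([576.41462301,  63.46644798,  42.        ])]
deck low edge [array([398.74533982, 262.72797476,  18.        ]), array([463.55003069,  33.01866363,  18.        ])]
side hull [((np.int32(264), np.int32(257)), [524.0, -145.0]), ((np.int32(297), np.int32(260)), [603.0, -174.0]), ((np.int32(292), np.int32(307)), [547.0, -319.0]), ((np.int32(255), np.int32(303)), [468.0, -290.0])]
top-model proj 12
top-model proj 0
534.5 [[352.0, 172.0], [405.0, 192.0], [394.0, 224.0], [341.0, 204.0]] [[366.0, 189.0], [392.0, 198.0], [390.0, 206.0], [364.0, 196.0]]
534.5 [[297.0, 259.0], [292.0, 303.0], [252.0, 298.0], [262.0, 255.0]] [[282.0, 256.0], [279.0, 276.0], [270.0, 275.0], [274.0, 255.0]]
536 [[354.0, 172.0], [407.0, 192.0], [395.0, 223.0], [342.0, 203.0]] [[368.0, 188.0], [394.0, 198.0], [391.0, 205.0], [365.0, 195.0]]
536 [[298.0, 260.0], [293.0, 304.0], [253.0, 300.0], [262.0, 256.0]] [[283.0, 257.0], [280.0, 277.0], [271.0, 276.0], [275.0, 256.0]]
```

View pics/cov.png

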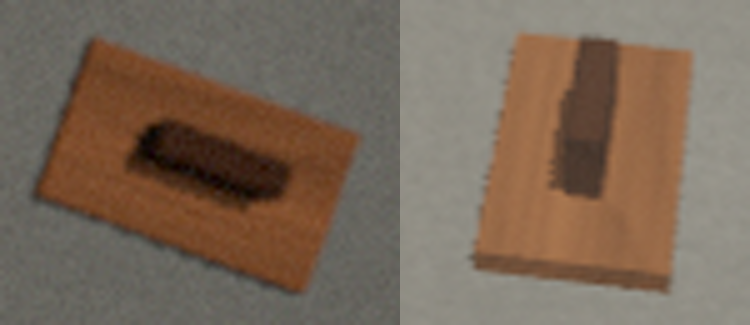

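The cover centre is about (536,−226) with yaw −21.4°, and both views agree. The jig is at about (488,163) with yaw 15.5°, and the pin at jig y ≈ +4. I'll turn the tool and travel.

```bash
python3 -m jog '[0,0,0,0,0,0.18, 0,0,0,0,0,0.18, 0,0,0,0,0,0.18, 0,0,0,0,0,0.18, 0,0,0,0,0,0.18, 0,0,0,0,0,0.18, 0,0,0,0,0,0.18, 0,0,0,0,0,0.18, 0,0,0,0,0,0.18, 0,0,0,0,0,0.017]' -1
python3 -m jog '[-0.04,0.044,0,0,0,0, -0.04,0.044,0,0,0,0, -0.04,0.044,0,0,0,0, -0.04,0.044,0,0,0,0, -0.04,0.044,0,0,0,0, -0.04,0.044,0,0,0,0, -0.04,0.044,0,0,0,0, -0.04,0.044,0,0,0,0, -0.04,0.044,0,0,0,0, -0.04,0.044,0,0,0,0, -0.04,0.044,0,0,0,0, -0.04,0.044,0,0,0,0]'
```

```text
time: 1.35
tcp_pos: [166.0, 524.1, 226.9]
tcp_rot: [[0.363, 0.932, -0.0], [0.932, -0.363, -0.001], [-0.001, -0.0, -1.0]]
wrist_force: [0.2, -0.2, -0.1]
finger_gap: 94.1
gripper_force: 0.0
time: 2.85
tcp_pos: [483.4, -117.0, 227.3]
tcp_rot: [[0.362, 0.932, 0.0], [0.932, -0.362, 0.0], [0.0, 0.0, -1.0]]
wrist_force: [-0.2, 0.1, -0.0]
finger_gap: 93.8
gripper_force: 0.0
```

```bash
python3 -m jog '[-0.041,0.044,0,0,0,0, -0.041,0.044,0,0,0,0, 0,0,0.05,0,0,0, 0,0,0.05,0,0,0, 0,0,0.04,0,0,0, 0,0,0,0,0,0, 0,0,0,0,0,0, 0,0,0,0,0,0]'
python3 - <<'E'
from h import *
im=capture("side"); cv2.imwrite("pics/s1.png",cv2.resize(im[170:330,180:380,::-1],None,fx=3,fy=3))
print(observe()["tcp_pos"],observe()["joints"])
E
```

```text
time: 3.85
tcp_pos: [536.6, -224.2, 90.4]
tcp_rot: [[0.364, 0.931, 0.005], [0.932, -0.364, -0.002], [-0.001, 0.005, -1.0]]
wrist_force: [-0.5, 0.7, -0.5]
finger_gap: 93.7
gripper_force: 0.0
[ 536.38710481 -224.19320189   90.21588126] [-2.82734255e+01  1.24883999e+01  8.58515978e+01  5.18664549e-03
  8.13828856e+01 -6.93223506e+00]
```

View pics/s1.png

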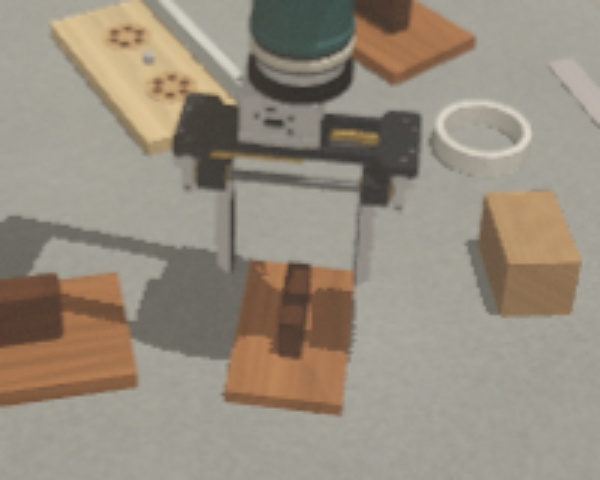

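The side crop shows the fingers at (225,265) and (360,275), straddling the handle at (293,310), with the carton and tape clear. Next I go down and grip.

```bash
python3 -m jog '[-0.002,0,0.03,0,0,0, 0,0,0.014,0,0,0, 0,0,0.007,0,0,0, 0,0,0,0,0,0, 0,0,0,0,0,0]'
python3 -m jog '[0,0,0,0,0,0, 0,0,0,0,0,0, 0,0,0,0,0,0, 0,0,0,0,0,0, 0,0,0,0,0,0, 0,0,0,0,0,0, 0,0,0,0,0,0, 0,0,0,0,0,0]' 1 55
```

```text
time: 4.53
tcp_pos: [534.9, -225.6, 37.4]
tcp_rot: [[0.364, 0.931, 0.002], [0.931, -0.364, -0.001], [-0.0, 0.002, -1.0]]
wrist_force: [0.2, -0.3, -0.7]
finger_gap: 93.8
gripper_force: 0.0
time: 5.52
tcp_pos: [534.5, -225.5, 36.5]
tcp_rot: [[0.364, 0.931, 0.001], [0.931, -0.364, -0.0], [0.0, 0.001, -1.0]]
wrist_force: [0.4, -0.2, 0.3]
finger_gap: 19.7
gripper_force: 55.0
```

```bash
python3 -m jog '[0,0,-0.02,0,0,0, 0,0,-0.04,0,0,0, 0,0,-0.04,0,0,0, 0,0,0,0,0,-0.161, 0,0,0,0,0,-0.161, 0,0,0,0,0,-0.161, 0,0,0,0,0,-0.161, 0,0,0,0,0,0, 0,0,0,0,0,0]'
python3 -m jog '[0.02,0.0069,0,0,0,0, 0.04,0.0069,0,0,0,0, 0.05,0.0069,0,0,0,0, 0.052,0.0069,0,0,0,0, 0.052,0.0069,0,0,0,0, 0.052,0.0069,0,0,0,0, 0.046,0.0069,0,0,0,0, 0.03,0.0069,0,0,0,0, 0.01,0,0,0,0,0, 0,0,0,0,0,0, 0,0,0,0,0,0, 0,0,0,0,0,0]'
python3 - <<'E'
from h import *
im=capture("top"); cv2.imwrite("pics/t2.png",cv2.resize(im[120:320,130:330,::-1],None,fx=3,fy=3,interpolation=cv2.INTER_CUBIC))
im=capture("side"); cv2.imwrite("pics/s2.png",im[...,::-1])
for i in range(3):
  s=observe();print(s["time"],s["tcp_pos"],s["tcp_rot"].round(4).tolist(),s["wrist_force"],s["moment"])
  capture("side")
E
```

```text
time: 6.65
tcp_pos: [533.9, -225.2, 135.9]
tcp_rot: [[-0.266, 0.964, -0.001], [0.964, 0.266, 0.001], [0.001, -0.001, -1.0]]
wrist_force: [0.7, 0.9, -2.4]
finger_gap: 19.6
gripper_force: 55.0
time: 8.15
tcp_pos: [493.4, 127.6, 136.5]
tcp_rot: [[-0.266, 0.964, -0.0], [0.964, 0.266, -0.0], [-0.0, -0.0, -1.0]]
wrist_force: [-0.3, 1.1, -2.5]
finger_gap: 19.7
gripper_force: 55.0
8.25 [493.36351173 127.73448672 136.46000367] [[-0.2661, 0.9639, -0.0], [0.9639, 0.2661, -0.0], [-0.0, -0.0, -1.0]] [ 0.74363605 -0.26861304 -2.5822598 ] [-0.09574527  0.04232668 -0.0422274 ]
8.3 [493.35310997 127.8748239  136.46648735] [[-0.2664, 0.9639, 0.0], [0.9639, 0.2664, 0.0], [0.0, 0.0, -1.0]] [ 0.54747622 -0.42899617 -2.67152856] [-0.06895596 -0.04391901 -0.00205125]
8.35 [493.32157949 128.02936115 136.49044912] [[-0.2667, 0.9638, 0.0], [0.9638, 0.2667, 0.0001], [0.0001, 0.0, -1.0]] [ 0.35437318 -1.04154941 -2.96927475] [-0.08821443  0.01484813  0.01111174]
```

View pics/t2.png

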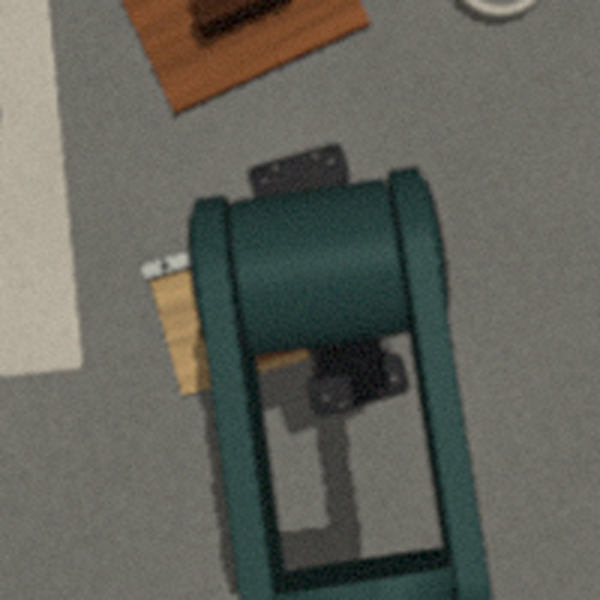

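The top view is mostly hidden by the arm; only the jig's left end shows, at (160,270). I'll check the cover's hang in the side view.

```bash
python3 - <<'E'
from h import *
im=cv2.imread("pics/s2.png"); cv2.imwrite("pics/s2c.png",cv2.resize(im[90:240,160:320],None,fx=4,fy=4,interpolation=cv2.INTER_CUBIC))
S=calibration("side");u=np.radians(15.5);R=np.array([[np.cos(u),-np.sin(u)],[np.sin(u),np.cos(u)]])
for z in(111.5,99.5): print([((proj(S,[*(R@[i*45,j*75]+[493.3,128]),z])-[160,90]+.5)*4).round().tolist() for i,j in((1,1),(1,-1),(-1,-1),(-1,1))])
E
```

```text
[[300.0, 263.0], [394.0, 356.0], [278.0, 389.0], [191.0, 291.0]]
[[300.0, 276.0], [394.0, 371.0], [279.0, 404.0], [192.0, 304.0]]
```

View pics/s2c.png

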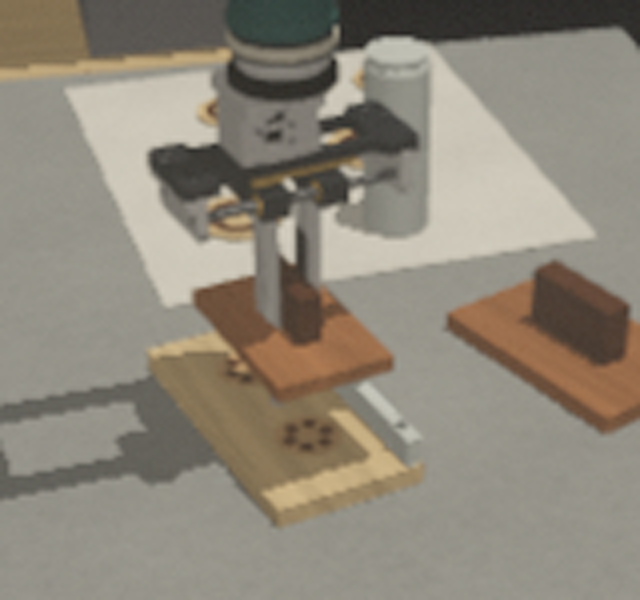

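The cover hangs level, with corners within about 3 px of the prediction, so the grip is centred. Now down beside the pin, slowly near contact.

```bash
python3 -m jog '[0,-0.002,0.025,0,0,0, 0,0,0.025,0,0,0, 0,0,0.016,0,0,0, 0,0,0,0,0,0, 0,0,0,0,0,0, 0,0,0,0,0,0]'
python3 -m jog '[0,0,0.002,0,0,0, 0,0,0.002,0,0,0, 0,0,0,0,0,0, 0,0,0,0,0,0]'
```

```text
time: 9.15
tcp_pos: [492.2, 128.2, 71.8]
tcp_rot: [[-0.268, 0.964, 0.002], [0.964, 0.268, 0.0], [-0.0, 0.003, -1.0]]
wrist_force: [-0.1, -0.7, -1.8]
finger_gap: 19.4
gripper_force: 55.0
time: 9.65
tcp_pos: [491.2, 128.0, 66.5]
tcp_rot: [[-0.268, 0.964, -0.0], [0.964, 0.268, 0.0], [0.0, -0.0, -1.0]]
wrist_force: [0.5, -0.0, -1.7]
finger_gap: 19.2
gripper_force: 55.0
```

```bash
python3 -m jog '[0,0.002,0,0,0,0, 0,0.001,0,0,0,0, 0,0.001,0,0,0,0, 0,0,0,0,0,0, 0,0,0,0,0,0]'
python3 -m jog '[0,0.001,0,0,0,0, 0,0,0,0,0,0, 0,0,0,0,0,0]'
python3 -m jog '[0,0.001,0,0,0,0, 0,0,0,0,0,0, 0,0,0,0,0,0]'
```

```text
time: 10.28
tcp_pos: [495.1, 129.1, 66.5]
tcp_rot: [[-0.268, 0.964, -0.0], [0.964, 0.268, 0.0], [0.0, -0.0, -1.0]]
wrist_force: [0.5, -0.3, -1.7]
finger_gap: 19.9
gripper_force: 55.0
time: 10.65
tcp_pos: [496.1, 129.4, 66.5]
tcp_rot: [[-0.268, 0.963, 0.0], [0.963, 0.268, 0.0], [0.0, 0.0, -1.0]]
wrist_force: [-0.2, 0.0, -3.9]
finger_gap: 19.7
gripper_force: 55.0
time: 11.02
tcp_pos: [497.0, 129.6, 66.5]
tcp_rot: [[-0.268, 0.964, -0.0], [0.964, 0.268, 0.0], [0.0, -0.0, -1.0]]
wrist_force: [-0.4, -0.1, -3.5]
finger_gap: 19.6
gripper_force: 55.0
```

```bash
python3 -m jog '[0,0.001,0,0,0,0, 0,0,0,0,0,0, 0,0,0,0,0,0]'
python3 -m jog '[0,0.0007,0,0,0,0, 0,0,0,0,0,0, 0,0,0,0,0,0]'
```

```text
time: 11.4
tcp_pos: [498.0, 129.9, 66.5]
tcp_rot: [[-0.268, 0.963, 0.0], [0.963, 0.268, 0.0], [0.0, 0.0, -1.0]]
wrist_force: [-0.3, -0.1, -1.9]
finger_gap: 19.8
gripper_force: 55.0
time: 11.78
tcp_pos: [498.7, 130.1, 66.5]
tcp_rot: [[-0.268, 0.963, -0.0], [0.963, 0.268, 0.0], [0.0, 0.0, -1.0]]
wrist_force: [-0.2, 0.5, -3.4]
finger_gap: 19.6
gripper_force: 55.0
```

```bash
for i in 1; do python3 -m jog '[0,0.001,0,0,0,0, 0,0,0,0,0,0, 0,0,0,0,0,0]'; done
python3 -m jog '[0,0.001,0,0,0,0, 0,0,0,0,0,0, 0,0,0,0,0,0]'
```

```text
time: 12.15
tcp_pos: [499.3, 130.3, 66.3]
tcp_rot: [[-0.268, 0.963, -0.001], [0.963, 0.268, -0.0], [-0.0, -0.001, -1.0]]
wrist_force: [-1.3, -0.6, -1.6]
finger_gap: 19.7
gripper_force: 55.0
time: 12.52
tcp_pos: [499.5, 130.3, 66.1]
tcp_rot: [[-0.268, 0.963, -0.003], [0.963, 0.268, -0.001], [-0.0, -0.003, -1.0]]
wrist_force: [-4.2, -1.5, -0.6]
finger_gap: 19.5
gripper_force: 55.0
```

The cover met the fence at TCP (499.5,130.3) with about 4 N. Now lower onto the pin tip.

```bash
python3 -m jog '[0,0,0.001,0,0,0, 0,0,0,0,0,0, 0,0,0,0,0,0]'
python3 -m jog '[0,0,0.0007,0,0,0, 0,0,0,0,0,0, 0,0,0,0,0,0]'
python3 -m jog '[0,0,0.0005,0,0,0, 0,0,0,0,0,0, 0,0,0,0,0,0]'
```

```text
time: 12.9
tcp_pos: [499.5, 130.4, 65.0]
tcp_rot: [[-0.268, 0.963, -0.003], [0.963, 0.268, -0.001], [0.0, -0.003, -1.0]]
wrist_force: [-4.9, -2.0, -1.2]
finger_gap: 19.6
gripper_force: 55.0
time: 13.28
tcp_pos: [499.5, 130.5, 64.4]
tcp_rot: [[-0.268, 0.963, -0.003], [0.963, 0.268, -0.0], [0.0, -0.003, -1.0]]
wrist_force: [-4.7, -1.1, -0.6]
finger_gap: 19.6
gripper_force: 55.0
time: 13.65
tcp_pos: [499.5, 130.5, 64.4]
tcp_rot: [[-0.268, 0.963, -0.003], [0.963, 0.268, -0.0], [0.0, -0.003, -1.0]]
wrist_force: [-6.4, -2.6, 2.1]
finger_gap: 19.6
gripper_force: 55.0
```

```bash
python3 -m jog '[0.002,0,0,0,0,0, 0.003,0,0,0,0,0, 0.003,0,0,0,0,0, 0.002,0,0,0,0,0, 0,0,0,0,0,0]'
python3 -m jog '[0.003,0,0,0,0,0, 0.003,0,0,0,0,0, 0.002,0,0,0,0,0, 0,0,0,0,0,0]'
```

```text
time: 14.28
tcp_pos: [497.3, 138.4, 64.5]
tcp_rot: [[-0.268, 0.963, -0.002], [0.963, 0.268, -0.004], [-0.004, -0.003, -1.0]]
wrist_force: [-5.2, -5.9, 2.2]
finger_gap: 19.8
gripper_force: 55.0
time: 14.78
tcp_pos: [495.1, 146.0, 64.5]
tcp_rot: [[-0.268, 0.963, -0.002], [0.963, 0.268, -0.004], [-0.004, -0.003, -1.0]]
wrist_force: [-5.1, -5.6, 2.2]
finger_gap: 19.9
gripper_force: 55.0
```

```bash
python3 -m jog '[0.003,0,0,0,0,0, 0.003,0,0,0,0,0, 0.003,0,0,0,0,0, 0.003,0,0,0,0,0, 0,0,0.0004,0,0,0, 0,0,0,0,0,0]'
python3 -m jog '[0.001,0,0,0,0,0, 0.001,0,0,0,0,0, 0.001,0,0,0,0,0, 0,0,0,0,0,0]'
```

```text
time: 15.52
tcp_pos: [491.8, 157.7, 64.4]
tcp_rot: [[-0.268, 0.963, -0.002], [0.963, 0.268, -0.004], [-0.004, -0.003, -1.0]]
wrist_force: [-6.1, -6.0, 4.2]
finger_gap: 19.5
gripper_force: 55.0
time: 16.02
tcp_pos: [491.2, 159.8, 64.4]
tcp_rot: [[-0.268, 0.963, -0.002], [0.963, 0.268, -0.006], [-0.005, -0.003, -1.0]]
wrist_force: [-6.7, -7.4, 3.5]
finger_gap: 19.9
gripper_force: 55.0
```

```bash
python3 -m jog '[0.001,-0.0004,0,0,0,0, 0.001,0,0,0,0,0, 0,0,0,0,0,0]'
python3 -m jog '[0.001,0,0,0,0,0, 0.001,0,0,0,0,0, 0,0,0,0,0,0]'
python3 -m jog '[0.001,0,0,0,0,0, 0,0,0,0,0,0]'
```

```text
time: 16.4
tcp_pos: [490.5, 162.1, 64.3]
tcp_rot: [[-0.268, 0.963, -0.001], [0.963, 0.268, -0.005], [-0.004, -0.002, -1.0]]
wrist_force: [-3.9, -6.5, 2.7]
finger_gap: 19.7
gripper_force: 55.0
time: 16.77
tcp_pos: [489.5, 165.3, 63.5]
tcp_rot: [[-0.268, 0.964, -0.002], [0.964, 0.268, -0.002], [-0.001, -0.002, -1.0]]
wrist_force: [-4.2, -2.5, -1.4]
finger_gap: 19.5
gripper_force: 55.0
time: 17.02
tcp_pos: [489.2, 166.5, 63.2]
tcp_rot: [[-0.268, 0.963, -0.002], [0.963, 0.268, -0.002], [-0.001, -0.003, -1.0]]
wrist_force: [-5.2, -3.6, -2.0]
finger_gap: 19.7
gripper_force: 55.0
```

The height fell and the vertical load vanished, so the hole is over the pin. Lowering.

```bash
python3 -m jog '[0,0,0.001,0,0,0, 0,0,0.001,0,0,0, 0,0,0,0,0,0, 0,0,0,0,0,0]'
```

```text
time: 17.52
tcp_pos: [489.1, 167.1, 61.5]
tcp_rot: [[-0.268, 0.963, -0.002], [0.963, 0.268, -0.0], [0.0, -0.002, -1.0]]
wrist_force: [-4.2, -2.4, -2.0]
finger_gap: 19.4
gripper_force: 55.0
```

```bash
python3 -m jog '[0,0,0.001,0,0,0, 0,0,0.001,0,0,0, 0,0,0.001,0,0,0, 0,0,0,0,0,0, 0,0,0,0,0,0]'
python3 -m jog '[0,0,0.001,0,0,0, 0,0,0.001,0,0,0, 0,0,0,0,0,0, 0,0,0,0,0,0]'
```

```text
time: 18.15
tcp_pos: [489.0, 167.4, 58.5]
tcp_rot: [[-0.268, 0.963, -0.002], [0.963, 0.268, 0.0], [0.001, -0.002, -1.0]]
wrist_force: [-4.6, -1.7, -1.2]
finger_gap: 19.6
gripper_force: 55.0
time: 18.65
tcp_pos: [489.0, 167.4, 56.6]
tcp_rot: [[-0.268, 0.963, -0.002], [0.963, 0.268, 0.0], [0.001, -0.002, -1.0]]
wrist_force: [-5.3, -1.7, -0.4]
finger_gap: 19.7
gripper_force: 55.0
```

```bash
python3 -m jog '[0,-0.0004,0.001,0,0,0, 0,0,0.001,0,0,0, 0,0,0.0005,0,0,0, 0,0,0,0,0,0, 0,0,0,0,0,0]'
python3 -m jog '[0,0,0.0005,0,0,0, 0,0,0,0,0,0, 0,0,0,0,0,0]'
```

```text
time: 19.27
tcp_pos: [489.0, 167.4, 54.6]
tcp_rot: [[-0.268, 0.963, -0.002], [0.963, 0.268, 0.0], [0.001, -0.001, -1.0]]
wrist_force: [-5.3, -1.7, 1.3]
finger_gap: 19.9
gripper_force: 55.0
time: 19.65
tcp_pos: [488.9, 167.4, 54.5]
tcp_rot: [[-0.268, 0.963, -0.001], [0.963, 0.268, 0.0], [0.001, -0.001, -1.0]]
wrist_force: [-6.0, -1.8, 3.2]
finger_gap: 19.6
gripper_force: 55.0
```

```bash
python3 -m jog '[0,0,0.0008,0,0,0, 0,0,0,0,0,0, 0,0,0,0,0,0, 0,0,0,0,0,0]'
python3 -m jog '[0,-0.0003,0.0005,0,0,0, 0,0,0,0,0,0, 0,0,0,0,0,0, 0,0,0,0,0,0]'
```

```text
time: 20.15
tcp_pos: [489.0, 167.4, 54.5]
tcp_rot: [[-0.268, 0.963, -0.001], [0.963, 0.268, 0.0], [0.001, -0.001, -1.0]]
wrist_force: [-8.7, -2.4, 6.5]
finger_gap: 19.5
gripper_force: 55.0
time: 20.65
tcp_pos: [488.9, 167.4, 54.5]
tcp_rot: [[-0.268, 0.963, -0.001], [0.963, 0.268, 0.001], [0.001, -0.0, -1.0]]
wrist_force: [-9.9, -2.2, 8.4]
finger_gap: 19.6
gripper_force: 55.0
```

```bash
python3 -m jog '[0,-0.0015,0.0007,0,0,0, 0,0,0.0007,0,0,0, 0,0,0,0,0,0, 0,0,0,0,0,0, 0,0,0,0,0,0]'
python3 - <<'E'
from h import *
f=[]
for i in range(6): capture("side"); s=observe(); f.append(s["wrist_force"])
print(np.mean(f,0),s["tcp_pos"],s["tcp_rot"].round(4).tolist(),s["moment"])
im=capture("side"); cv2.imwrite("pics/s3.png",cv2.resize(im[90:240,160:320,::-1],None,fx=4,fy=4,interpolation=cv2.INTER_CUBIC))
E
```

```text
time: 21.28
tcp_pos: [488.9, 167.4, 54.5]
tcp_rot: [[-0.268, 0.963, 0.003], [0.963, 0.268, 0.002], [0.001, 0.003, -1.0]]
wrist_force: [-7.3, -0.7, 11.9]
finger_gap: 19.3
gripper_force: 55.0
[-6.28217742 -0.95330047 11.41568527] [488.89999944 167.36083681  54.45399586] [[-0.2683, 0.9633, 0.0027], [0.9633, 0.2683, 0.0015], [0.0007, 0.003, -1.0]] [-0.56620245  1.81565638  0.24301656]
```

View pics/s3.png

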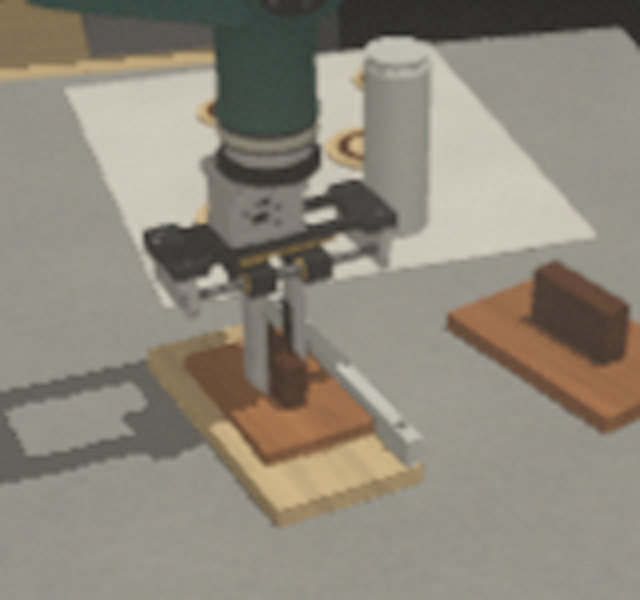

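The side view shows the cover seated flat on the deck against the fence, with its near corner at (270,460). One last bit of push, then hand in.

```bash
python3 -m jog '[0,-0.0003,0.0007,0,0,0, 0,0,0,0,0,0, 0,0,0,0,0,0, 0,0,0,0,0,0, 0,0,0,0,0,0, 0,0,0,0,0,0]'
python3 - <<'E'
from h import *
f=[]
for i in range(8): capture("side"); s=observe(); f.append(s["wrist_force"])
print(np.mean(f,0),s["tcp_pos"])
E
```

```text
time: 22.38
tcp_pos: [488.9, 167.4, 54.4]
tcp_rot: [[-0.268, 0.963, 0.003], [0.963, 0.268, 0.002], [0.001, 0.004, -1.0]]
wrist_force: [-5.6, -1.4, 14.4]
finger_gap: 19.5
gripper_force: 55.0
[-6.78101731 -1.04634587 13.62944788] [488.86318355 167.35625503  54.42970508]
```

```bash
python3 -c "from station import sign_off; print(sign_off())"
```

```text
the job is handed in; nothing more can be done
None
```

The job is handed in: the cover was laid off-centre against the fence, slid along it until it dropped over the pin, and is seated flush on the jig, still gripped at 55 N with a measured push of about 14 N (roughly 16 N on the deck with the cover's weight); the can, tape roll and carton were not touched.

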